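# Weigh out the ballast for a model ship on a sprung dial scale

## Task

First move the blue paint pot off the scale pan and stand it upright on the cork mat. Then slide brass ballast slugs along their lanes onto the pan, choosing which and how many, until the dial needle rests inside the green target band. Do not lift the slugs up high; leave the ones you do not need standing in their lanes, do not tip the pot over, and leave the spool, tape and screwdriver alone.

Things in the scene. Friction and masses are not known exactly. Their poses are not given: they have to be found in the camera images.
- scale: The fixed weighing scale, about 350 mm long (its x) and 240 mm wide (its y). Origin on the table under the middle of the pan; x runs along the lanes, from lanes to pan to dial; z up. The lane deck spans its x from -167 to -37 mm, the pan -35 to 35 mm.
- deck (a point): Middle of the plywood lane deck's upper surface (scale x -102 mm), 60 mm above the table. Five straight lanes along the scale's x, centre lines at scale y = -92, -46, 0, 46, 92 mm, each 42 mm wide between rails 4 mm thick and 6 mm high, open at the rear (-x) end and onto the pan. Slugs start with centres at scale x -97 to -80 mm and within 2 mm of a lane's centre line.
- dial (a point): Centre of the round dial's face, at scale x = 128 mm, 66 mm above the table: drum 128 mm across, face tilted 0.4 rad towards the scale's +x, highest point about 92 mm above the table on the side of the pan. White face, black tick every 100 g (0.5 rad) from 0 to 700 g.
- pan_top (a point): Middle of the flat aluminium pan's upper surface. Pan 70 mm along the scale's x by 236 mm along y. Empty it lies 59 mm above the table, 1 mm below the lane floors and 2 mm from their edge; it sinks straight down on a damped spring by 7.1 mm per kg (stop at 9.5 mm) and settles within half a second.
- pan_rim (a point): Point above the pan's far (+x) edge, level with the top of the empty pan's rim. The rim is 14 mm high and 3 mm thick, on the pan's far side and both ends; no rim on the side of the lanes.
- needle (a joint): Black dial needle, tip 54 mm from the dial's centre, driven by the pan, behind glass (cannot be touched). Radians: 0 with nothing on the pan, then pointing towards the lanes (the scale's -x); turns clockwise seen from above by 5.0 rad per kg on the pan (180 g = 0.90, 120 g = 0.60, 60 g = 0.30).
- target (a joint): Angle of the middle of the green target band on the dial's rim, same zero and sense as the needle, drawn between 2.1 and 2.85 rad; fixed in the episode. The band reaches about 0.2 rad (40 g) either side of it.
- needle_tip (a point): Point on the needle 52 mm from the dial's centre.
- target_mid (a point): Middle of the green band, 52 mm from the dial's centre.
- slug_l1: Large brass ballast slug: plain upright cylinder 36 mm across, 21 mm tall, nominally 180 g (each real slug may be up to 5 % off). Origin at the centre of its underside. Starts upright in one of the five lanes, one slug per lane, any slug in any lane.
- slug_l2: Large brass ballast slug: plain upright cylinder 36 mm across, 21 mm tall, nominally 180 g (each real slug may be up to 5 % off). Origin at the centre of its underside. Starts upright in one of the five lanes, one slug per lane, any slug in any lane.
- slug_m1: Medium brass ballast slug: plain upright cylinder 31 mm across, 19 mm tall, nominally 120 g (each real slug may be up to 5 % off). Origin at the centre of its underside. Starts upright in one of the five lanes, one slug per lane, any slug in any lane.
- slug_m2: Medium brass ballast slug: plain upright cylinder 31 mm across, 19 mm tall, nominally 120 g (each real slug may be up to 5 % off). Origin at the centre of its underside. Starts upright in one of the five lanes, one slug per lane, any slug in any lane.
- slug_s: Small brass ballast slug: plain upright cylinder 24 mm across, 16 mm tall, nominally 60 g (each real slug may be up to 5 % off). Origin at the centre of its underside. Starts upright in one of the five lanes, one slug per lane, any slug in any lane.
- pot: Closed paint pot, blue with a white cap: upright cylinder 41 mm across, 46 mm tall, about 130 g. Origin at the centre of its underside, z up. Starts standing on the pan, within 70 mm of the pan's middle along its length.
- mat: Fixed square cork mat, 120 by 120 mm, 4 mm thick, on the table left or right of the scale. Origin at the centre of its underside.
- pad: Fixed square green pad, 120 by 120 mm, 4 mm thick, on the other side of the scale; it carries the spool and the tape. Origin at the centre of its underside.
- spool: Bystander: wooden thread spool standing on the green pad, 30 mm across, 34 mm tall. Origin at its underside.
- tape: Bystander: roll of yellow tape lying on the green pad, 54 mm across, 18 mm tall. Origin at its underside.
- screwdriver: Bystander: red-handled screwdriver, 130 mm long, lying on the table beyond the mat or pad. Origin on its underside near the middle.
Not all that is in view belongs to the job. What is meant by the pot is not red, and is the larger of those in its own colour.

How it is judged:
By the outcome, as a careful person would: the job done as asked, in the order asked, and still so for the second after the job is handed in, with the robot touching nothing.
It also fails if it takes over 72 s, if anything falls off the work surface, if the arm or the gripper's body presses on something with over 40 N, if the wrist force passes 120 N, or if a joint passes its speed limit or range.

## Robot

A 6-joint arm with a two-finger parallel gripper is mounted at the origin on the work surface. World frame = base frame: x ahead of the robot, y to its left, z up, the work surface at z = 0. Lengths are in m, angles in rad, forces in N, time in s.
With the tool pointing down it reaches from about 0.3 to 0.875 m from the base axis. Payload 6.4 kg.
Tool frame: the origin (TCP) lies at the very end of the fingers, on their centre line; the grasp point (between the pads) lies grip_point_offset behind it (grip_point_offset is the distance from the TCP to the grasp point, in m); y points along the fingers, x is the direction in which the jaws open and shut, and the axes are right-handed (so a half turn about y gives the same grasp; the last joint's range is limited). The gripper opens to 85 mm and grips with 20 to 120 N. Pads are 22 mm wide; open, the fingers measure 114 mm over their backs; the gripper's body (76 mm by 85 mm) begins 54 mm behind the grasp point. The pads swing forward as they close: fully open they stand 13 mm farther back than shut.
Start: joints at [-1.462, 0.181, 1.607, -0, 1.354, -0.206], TCP at [0.178, -0.547, 0.231] pointing down, gripper open.
Joint ranges: [-2.99, 2.99], [-0.89, 2.07], [0.3, 2.58], [-1.14, 4.28], [0, 2.63], [-3.12, 3.12]. Speed limits (rad/s): [2.57, 2.57, 3.01, 3.14, 3.14, 3.14].

## Interface

Orientations are given as a unit quaternion [w, x, y, z].
In Python, from bench import get_obs, camera, camera_model, hand_in, grip_point_offset gives the robot as it stands.
- The arm moves only by the shell command python3 -m jog 'ROWS'. ROWS is JSON, a list of rows, each a list of 7 numbers: the shift along the tool's x, y, z in mm, then the turn, a rotation vector about the tool's x, y, z in degrees, then the gripper's target within -1 to 1 (shut at 1, half-way at 0, fully open at -1). In form: [[x, y, z, ax, ay, az, grip], ...]. A call has 1 to 8 rows; each row shifts and turns the commanded pose from where the row before left it, along the tool's axes as they then stand; what a row does not reach is not made up. A row lasts 1/12 s, in which the tool goes at most 41.7 mm and 7.16 degrees, less where a joint would pass 70% of its speed; a pose out of reach is approached as far as the arm can. A call is refused whole if a number of a shift passes 41.7 or a number of a turn 7.16, either way. A call with a gripper value outside its range is refused whole. The fingers move at their own pace and stop on an object; the grip force is fixed at half the most. Time passes only in rows, so rows that do not move let the fingers close. It gives the time, the measured TCP pose, the force and the opening at its end, in the units of the state.
- get_obs(): the state, without advancing time (a new reading comes with each control period).
- camera(name): name is "scene" or "top" or "wrist"; returns the picture (420x560x3 uint8, blue, green, red); there is no depth.
- camera_model(name): a dict with "K" (3x3 intrinsics, pixels), "pose" (4x4, takes a point from camera to world coordinates). Camera axes: x right, y down, z forward; pixel columns grow to the right and rows downward; lengths in m; the calibration is good to about 2 mm. The wrist camera is an equidistant fisheye: a pixel r from the principal point sees the ray r / f radians off the axis. A picture is of the moment at which its call begins: read the wrist's pose just before it. camera_model takes no time and is no camera call; for the wrist camera it gives the pose at the moment of the call.
- hand_in(): hands the job in, once; it reports no verdict.
The state is a dict: "time_s": time; "q": joint angles; "dq": joint speeds; "joint_efforts": joint torques, N m; "eef_pos": TCP position; "eef_rot": TCP orientation; "wrist_force": force on the tool from outside, world axes, zero at the start; "torque": the same for the moment, N m; "opening": opening from 0.0 (shut) to 1.0 (fully open).
Only numpy, scipy, OpenCV 4.12 (cv2) and the standard library are available. Lean on these libraries where they do the work, as an engineer would, in place of code of your own. Each camera call takes 0.05 s, during which the arm holds its last target.

## Working session

There is one attempt and no reset: what is moved stays moved. The work goes in short steps, Python scripts to look and compute and a shell command to move; the robot and the scene stay as the last step left them, time stands still between calls to the robot, and variables do not carry over. Pictures are saved under pics/ and viewed, and the job is handed in when it is done.

```bash
ls; mkdir -p pics; python3 - <<'E'
from bench import *
import bench,cv2,json
print(get_obs(), grip_point_offset)
for n in("scene","top","wrist"):
    m=camera_model(n);print(n,m["K"],m["pose"])
    cv2.imwrite(f"pics/{n}0.png",camera(n))
E
```

```text
pics
{'time_s': 0.0, 'q': array([-1.46228084e+00,  1.81547886e-01,  1.60801358e+00,  1.75960789e-05,
        1.35377111e+00, -2.06318312e-01]), 'dq': array([ 7.07247217e-05,  1.29090477e-03,  1.24258305e-03, -8.59714219e-04,
       -9.59834798e-05, -4.42880931e-04]), 'joint_efforts': array([-1.08934379e-03, -4.44877803e+01, -3.51339555e+01, -4.08117430e-04,
        9.17873054e-03, -1.08505324e-05]), 'eef_pos': array([ 0.17800517, -0.54617927,  0.2303776 ]), 'eef_rot': array([ 0.57266034, -0.57174074,  0.41584361, -0.41502621]), 'wrist_force': array([ 1.01818984,  0.19231323, -0.13592384]), 'torque': array([ 0.0199924 ,  0.00444428, -0.00227114]), 'opening': 1.001837248837378} 0.0187
scene [[484.16800568   0.         285.52414751]
 [  0.         484.16800568 211.09200116]
 [  0.           0.           1.        ]] [[-0.72241741  0.56977071 -0.39175811  0.98656545]
 [ 0.69134383  0.60544472 -0.39431002  0.38372265]
 [ 0.01252158 -0.55569598 -0.83129128  0.90847094]
 [ 0.          0.          0.          1.        ]]
top [[466.55457909   0.         280.78397059]
 [  0.         466.55457909 215.36527389]
 [  0.           0.           1.        ]] [[-2.69052503e-02 -9.87945199e-01  1.52447997e-01  4.32281367e-01]
 [-9.99637836e-01  2.65063121e-02 -4.64894524e-03 -5.92012634e-04]
 [ 5.52068927e-04 -1.52517867e-01 -9.88300559e-01  1.16589146e+00]
 [ 0.00000000e+00  0.00000000e+00  0.00000000e+00  1.00000000e+00]]
wrist [[325.1922621    0.         278.04181519]
 [  0.         325.1922621  215.56306436]
 [  0.           0.           1.        ]] [[ 3.09283852e-01 -9.15697118e-01 -2.56597519e-01  2.42735236e-01]
 [-9.50969596e-01 -2.97974119e-01 -8.28749149e-02 -5.23931220e-01]
 [-5.71099151e-04  2.69648312e-01 -9.62958702e-01  3.72860551e-01]
 [ 0.00000000e+00  0.00000000e+00  0.00000000e+00  1.00000000e+00]]
```

View pics/top0.png

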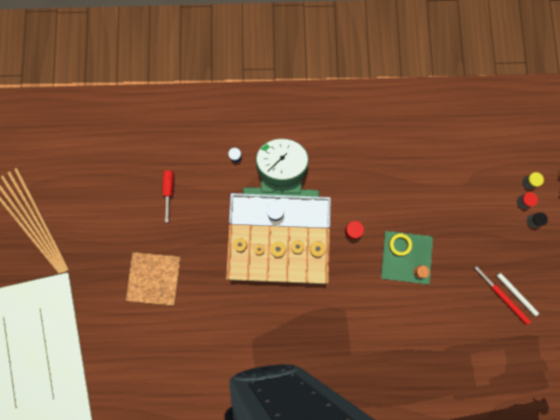

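View pics/scene0.png

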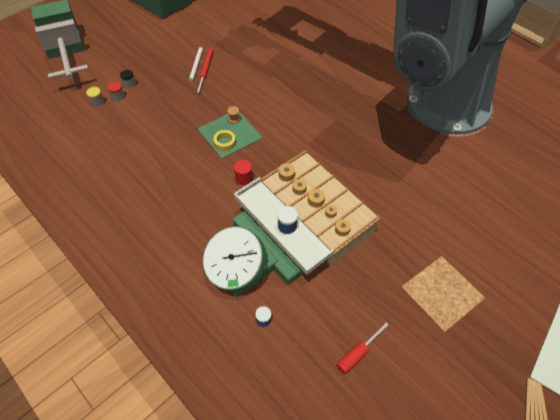

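View pics/wrist0.png

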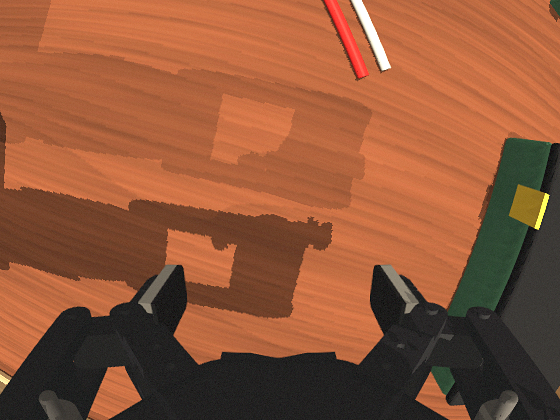

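```bash
python3 - <<'E'
import cv2
t=cv2.imread("pics/top0.png")[125:300,110:345]
cv2.imwrite("pics/top0z.png",cv2.resize(t,None,fx=3.4,fy=3.4,interpolation=cv2.INTER_CUBIC))
t=cv2.imread("pics/scene0.png")[140:340,190:390]
cv2.imwrite("pics/scene0z.png",cv2.resize(t,None,fx=3,fy=3,interpolation=cv2.INTER_CUBIC))
E
```

```text
(no output)
```

View pics/top0z.png

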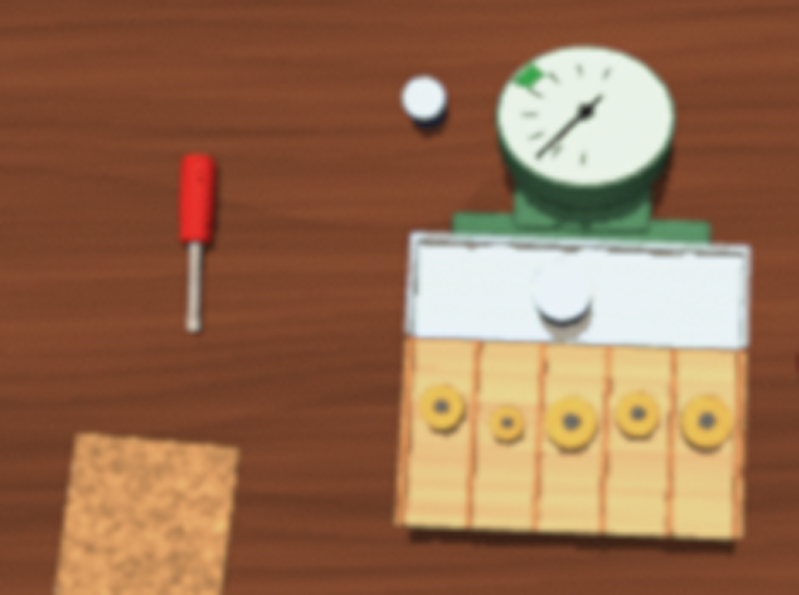

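View pics/scene0z.png

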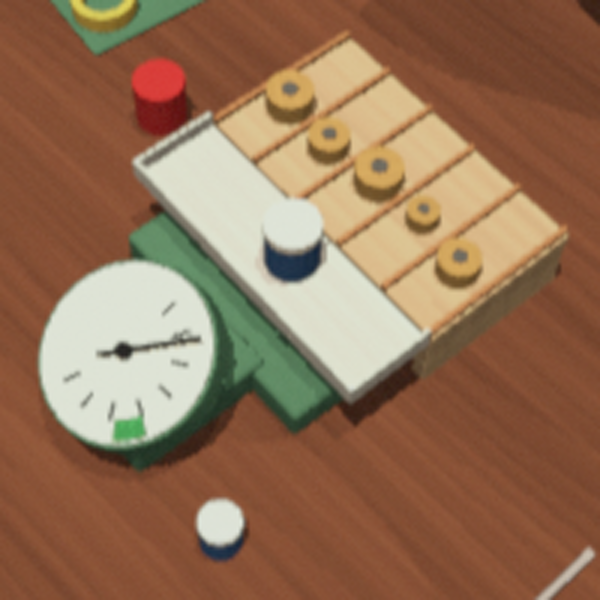

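```bash
cat > h.py <<'E'
from bench import *
import numpy as np, cv2
from scipy.spatial.transform import Rotation as R
def ray(n,u,v,m=None):
    m=m or camera_model(n);K=m["K"];P=m["pose"]
    a=(u-K[0,2])/K[0,0];b=(v-K[1,2])/K[1,1]
    if n=="wrist":
        r=np.hypot(a,b);d=np.array([a/r*np.sin(r),b/r*np.sin(r),np.cos(r)]) if r>1e-9 else np.array([0,0,1.])
    else: d=np.array([a,b,1.])
    return P[:3,3],P[:3,:3]@d
def onz(n,u,v,z,m=None):
    o,d=ray(n,u,v,m);return o+d*(z-o[2])/d[2]
def proj(n,p):
    m=camera_model(n);P=m["pose"];c=P[:3,:3].T@(np.array(p)-P[:3,3])
    return (m["K"]@(c/c[2]))[:2]
def tri(a,b):
    (o1,d1),(o2,d2)=a,b
    d1=d1/np.linalg.norm(d1);d2=d2/np.linalg.norm(d2)
    s=np.linalg.lstsq(np.c_[d1,-d2],o2-o1,rcond=None)[0]
    p,q=o1+s[0]*d1,o2+s[1]*d2
    return (p+q)/2,np.linalg.norm(p-q)
E
python3 - <<'E'
from h import *
np.set_printoptions(precision=4,suppress=True)
T=lambda x,y:(110+(x+.5)/3.4-.5,125+(y+.5)/3.4-.5)
S=lambda x,y:(190+(x+.5)/3-.5,140+(y+.5)/3-.5)
# deck corners rails top 0.066
c={k:onz("top",*T(*p),.066)[:2] for k,p in dict(RL=(396,524),RR=(742,538),FL=(404,337),FR=(748,348)).items()}
print(c)
xl=c["FL"]-c["RL"];xr=c["FR"]-c["RR"];print(np.linalg.norm(xl),np.linalg.norm(xr),np.linalg.norm(c["RL"]-c["RR"]))
yv=c["RL"]-c["RR"]+c["FL"]-c["FR"];yaw=np.arctan2(-yv[0],yv[1]);print("yaw",yaw)
ex=np.array([np.cos(yaw),np.sin(yaw)]);ey=np.array([-ex[1],ex[0]])
mid=sum(c.values())/4
O=mid+.102*ex;print("O",O)
# cross check in scene view corners
for k,p in dict(RL=(566,230),RR=(350,35)).items(): print(k,onz("scene",*S(*p),.066)[:2])
sl=dict(a=(441,407,.079),b=(507,423,.076),c=(571,421,.081),d=(638,413,.079),e=(706,420,.081))
for k,(x,y,z) in sl.items():
    w=onz("top",*T(x,y),z)[:2];d=w-O;print(k,w,d@ex,d@ey)
ss=dict(a=(459,255,.079),b=(424,210,.076),c=(380,166,.081),d=(329,130,.079),e=(290,89,.081))
for k,(x,y,z) in ss.items():
    w=onz("scene",*S(x,y),z)[:2];d=w-O;print(k,w,d@ex,d@ey)
w=onz("top",*T(563,291),.104);print("pot top",w,(w[:2]-O)@ex,(w[:2]-O)@ey)
w=onz("scene",*S(292,226),.104);print("pot scene",w,(w[:2]-O)@ex,(w[:2]-O)@ey)
print(tri(ray("top",*T(563,291)),ray("scene",*S(292,226))))
# dial angles
D=np.r_[O+.128*ex,.066]
E3=np.r_[ex,0];n=np.cos(.4)*np.array([0,0,1])+np.sin(.4)*E3
u=np.cos(.4)*E3-np.sin(.4)*np.array([0,0,1]);v=np.r_[ey,0]
def ang(cam,px):
    o,d=ray(cam,*px);p=o+d*((D-o)@n/(d@n))-D;a,b=p@u,p@v
    return np.arctan2(b,-a)%(2*np.pi),np.hypot(a,b)   # cw from -x: towards +y
print("ctr",ang("top",T(586,111)),"needle",ang("top",T(538,157)),"target",ang("top",T(529,76)))
print("scene ctr",ang("scene",S(124,350)),"needle",ang("scene",S(200,339)),"target",ang("scene",S(129,429)))
print("mat",[onz("top",*T(x,y),.004)[:2] for x,y in((76,433),(239,447))], [onz("top",u,v,.004)[:2] for u,v in((127,301),(176,304))])
E
```

```text
{'RL': array([0.4556, 0.1259]), 'RR': array([ 0.4396, -0.1113]), 'FL': array([0.5851, 0.1192]), 'FR': array([ 0.5709, -0.1211])}
0.12969569141965628 0.13158133315380363 0.23780380196747605
yaw -0.06298817637646954
O [ 0.6146 -0.0033]
RL [0.4577 0.1262]
RR [ 0.4415 -0.1019]
a [0.5341 0.0928] -0.08639064434595436 0.09082521195074789
b [0.5221 0.0479] -0.09549976559770787 0.045208571410481097
c [0.5219 0.0038] -0.09294615362634186 0.0012405884775040243
d [ 0.5263 -0.0423] -0.08562936253441938 -0.04449040757885786
e [ 0.5201 -0.0886] -0.08892334532910465 -0.09109641587770254
a [0.5342 0.0936] -0.08630980374671214 0.09155180197978795
b [0.5231 0.051 ] -0.09475786269705248 0.04835254992881146
c [0.5212 0.0062] -0.09377817780903464 0.0035917406810202545
d [ 0.524  -0.0418] -0.08799574381544677 -0.044162108949994214
e [ 0.5196 -0.0867] -0.08958367590260842 -0.0893044150614542
pot top [0.6084 0.0069 0.104 ] -0.0068118472422812985 0.009728292335104987
pot scene [0.6118 0.0109 0.104 ] -0.003693879374173823 0.013944293402774048
(array([0.6091, 0.0074, 0.0976]), np.float64(0.0011948126270065044))
ctr (np.float64(3.4875471842276324), np.float64(0.003235457645821283)) needle (np.float64(0.6690999023402278), np.float64(0.05042280541132655)) target (np.float64(2.2528520034831163), np.float64(0.05319631352419652))
scene ctr (np.float64(5.440379178109082), np.float64(0.0009125202370646624)) needle (np.float64(0.6503080209956172), np.float64(0.05301117376105753)) target (np.float64(2.2023603247123695), np.float64(0.051703366624728554))
mat [array([0.5292, 0.3667]), array([0.5158, 0.2473])] [array([0.4094, 0.3763]), array([0.3989, 0.2562])]
```

```bash
cat >> h.py <<'E'
O=np.array([.6143,-.0020]);YAW=-.0630
ex=np.array([np.cos(YAW),np.sin(YAW)]);ey=np.array([-ex[1],ex[0]])
def toS(w): d=np.asarray(w)[:2]-O; return np.array([d@ex,d@ey])
def toW(s): return O+s[0]*ex+s[1]*ey
def Rt(o=None):
    o=o or get_obs();q=o["eef_rot"];return R.from_quat([q[1],q[2],q[3],q[0]]).as_matrix()
def go(xy,z,zsign=None,yaw=YAW):
    """shift (mm, in tool axes as they stand) and turn (deg) to reach tcp pose with tool down, tool z = zsign*ex"""
    o=get_obs();M=Rt(o);p=np.r_[xy,z]-o["eef_pos"]
    e=np.array([np.cos(yaw),np.sin(yaw),0])
    res=[]
    for s in ([zsign] if zsign else [1,-1]):
        zt=s*e;yt=np.array([0,0,-1.]);xt=np.cross(yt,zt);G=np.c_[xt,yt,zt]
        res.append((s,"turn",np.degrees(R.from_matrix(M.T@G).as_rotvec()).round(2),"shift now-axes",(M.T@p*1e3).round(1),"shift target-axes",(G.T@p*1e3).round(1)))
    return res
E
python3 - <<'E'
from h import *
print(Rt().round(3))
for r in go([.609,.0075],.16):print(r)
# refine target by mask
for n in("top","scene"):
    im=cv2.imread(f"pics/{n}0.png");h=cv2.cvtColor(im,cv2.COLOR_BGR2HSV)
    m=cv2.inRange(h,(45,130,90),(75,255,255))
    k,l,s,c=cv2.connectedComponentsWithStats(m)
    print(n,[(s[i],c[i].round(2)) for i in range(1,k) if s[i,4]>15])
E
```

```text
[[ 0.31  -0.     0.951]
 [-0.951  0.001  0.31 ]
 [-0.001 -1.     0.   ]]
(1, 'turn', array([-0.  , 21.65, -0.08]), 'shift now-axes', array([-393. ,   71.3,  581.3]), 'shift target-axes', array([-579.8,   70.6,  395.3]))
(-1, 'turn', array([-1.1000e-01, -1.5835e+02,  0.0000e+00]), 'shift now-axes', array([-393. ,   71.3,  581.3]), 'shift target-axes', array([ 579.8,   70.6, -395.3]))
top []
scene [(array([229, 280,   8,   5,  31], dtype=int32), array([232.61, 282.42]))]
```

```bash
python3 -m jog '[[0,0,0,0,7.1,0,-1],[0,0,0,0,7.1,0,-1],[0,0,0,0,7.1,0,-1],[-33,4,22,0,0,0,-1],[-33,4,22,0,0,0,-1],[-33,4,22,0,0,0,-1],[-33,4,22,0,0,0,-1],[-33,4,22,0,0,0,-1]]'; python3 -m jog '[[-33,4,22,0,0,0,-1],[-33,4,22,0,0,0,-1],[-33,4,22,0,0,0,-1],[-33,4,22,0,0,0,-1],[-33,4,22,0,0,0,-1],[-33,4,22,0,0,0,-1],[-33,4,22,0,0,0,-1],[-33,4,22,0,0,0,-1]]';  python3 -c "
from h import *
for r in go([.609,.0075],.16,1):print(r)"
```

```text
time_s: 0.82
eef_pos: [0.2978, -0.3865, 0.2108]
eef_rot: [0.485, -0.485, 0.514, -0.514]
wrist_force: [1.6, -0.9, 0.1]
opening: 1.002
time_s: 1.48
eef_pos: [0.4888, -0.1328, 0.1791]
eef_rot: [-0.486, 0.486, -0.514, 0.514]
wrist_force: [1.7, -1.5, -0.1]
opening: 1.0
(1, 'turn', array([-0.  ,  0.35,  0.01]), 'shift now-axes', array([-146.9,   19.1,  112.1]), 'shift target-axes', array([-147.6,   19.1,  111.2]))
```

```bash
python3 -m jog '[[-30,3,22,0,0.3,0,-1],[-30,4,22,0,0,0,-1],[-30,4,22,0,0,0,-1],[-30,4,22,0,0,0,-1],[-20,2,17,0,0,0,-1],[0,0,0,0,0,0,-1],[0,0,0,0,0,0,-1]]';  python3 -c "
from h import *
for r in go([.609,.0075],.078,1):print(r)
im=camera('wrist');cv2.imwrite('pics/w1.png',im)"
```

```text
time_s: 2.07
eef_pos: [0.6014, -0.0001, 0.1614]
eef_rot: [0.485, -0.485, 0.515, -0.514]
wrist_force: [-1.0, -0.5, -0.3]
opening: 0.998
(1, 'turn', array([ 0.08,  0.2 , -0.  ]), 'shift now-axes', array([-8. , 83.4,  7.3]), 'shift target-axes', array([-8.1, 83.4,  7.1]))
```

View pics/w1.png

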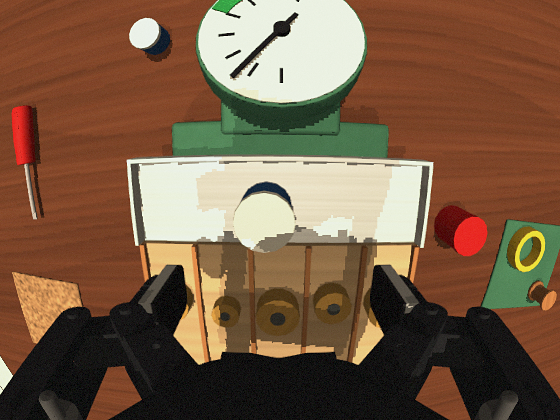

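```bash
python3 - <<'E'
from h import *
print(get_obs()["eef_pos"])
for p in [(265,221),(265,219)]: w=onz("wrist",*p,.104);print("cap",w,toS(w))
# rims / pan corners
for nm,p,z in [("FL",(128,161),.072),("FR",(433,163),.072),("panNL",(136,245),.058),("panNR",(425,246),.058),("slug b top",(228,310),.076),("c",(278,312),.081),("d",(331,303),.079)]:
    w=onz("wrist",*p,z);print(nm,w,toS(w))
E
```

```text
[ 0.60087937 -0.00108628  0.16160765]
cap [0.6097409  0.00792508 0.104     ] [-0.00517492  0.00961836]
cap [0.6110753  0.00782813 0.104     ] [-0.00383707  0.00960561]
FL [0.65431326 0.11200331 0.072     ] [0.03275642 0.11629632]
FR [ 0.63856947 -0.12219199  0.072     ] [ 0.03178841 -0.11842559]
panNL [0.5810787 0.1243546 0.058    ] [-0.04111047  0.12401237]
panNR [ 0.56450001 -0.12610322  0.058     ] [-0.04188786 -0.12699234]
slug b top [0.52671083 0.04596846 0.076     ] [-0.09043542  0.04235883]
c [0.52611219 0.00467381 0.081     ] [-0.08843303  0.00110842]
d [ 0.53007462 -0.03838874  0.079     ] [-0.08176732 -0.04161924]
```

```bash
python3 -m jog '[[-8,0,8,0,0,0,-1],[-1,20,0,0,0,0,-1],[0,30,0,0,0,0,-1],[0,25,0,0,0,0,-1],[0,16,0,0,0,0,-1],[0,0,0,0,0,0,-1],[0,0,0,0,0,0,-1]]';  python3 -c "
from h import *
for r in go([.6095,.0075],.070,1):print(r)
im=camera('wrist');cv2.imwrite('pics/w2.png',im)"
```

```text
time_s: 2.7
eef_pos: [0.6093, 0.0065, 0.0708]
eef_rot: [0.483, -0.484, 0.516, -0.515]
wrist_force: [0.1, -0.2, 0.9]
opening: 1.0
(1, 'turn', array([ 0.1 , -0.04, -0.01]), 'shift now-axes', array([-1. ,  0.8,  0.2]), 'shift target-axes', array([-1. ,  0.8,  0.2]))
```

View pics/w2.png

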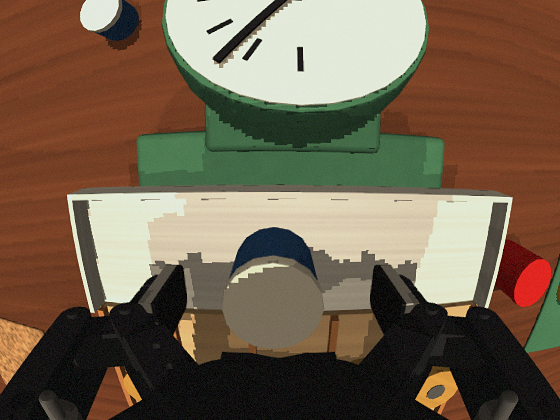

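The pot sits between the pads, cap near (273,303), centred along the jaws. Close.

```bash
python3 -m jog '[[-1,0,0,0,0,0,1],[0,0,0,0,0,0,1],[0,0,0,0,0,0,1],[0,0,0,0,0,0,1],[0,0,0,0,0,0,1],[0,0,0,0,0,0,1],[0,0,0,0,0,0,1],[0,0,0,0,0,0,1]]'; python3 -m jog '[[0,0,0,0,0,0,1],[0,-8,0,0,0,0,1],[0,-20,0,0,0,0,1],[0,-30,0,0,0,0,1],[0,-20,0,0,0,0,1],[0,0,0,0,0,0,1]]';  python3 -c "
from h import *
m=np.mean([onz('top',u,v,.004)[:2] for u,v in((127,301),(176,304))]+[[.5292,.3667],[.5158,.2473]],0);print('mat',m)
for r in go(m,.16,1):print(r)
im=camera('wrist');cv2.imwrite('pics/w3.png',im)"
```

```text
time_s: 3.42
eef_pos: [0.6105, 0.0081, 0.0717]
eef_rot: [-0.485, 0.484, -0.515, 0.516]
wrist_force: [2.1, 0.9, 1.5]
opening: 0.459
time_s: 3.92
eef_pos: [0.6124, 0.0076, 0.1544]
eef_rot: [-0.486, 0.483, -0.513, 0.517]
wrist_force: [0.2, 0.2, -0.7]
opening: 0.458
mat [0.46333452 0.31163333]
(1, 'turn', array([-0.39,  0.06,  0.06]), 'shift now-axes', array([-294.2,   -7. , -167.6]), 'shift target-axes', array([-294. ,   -5.6, -167.9]))
```

View pics/w3.png

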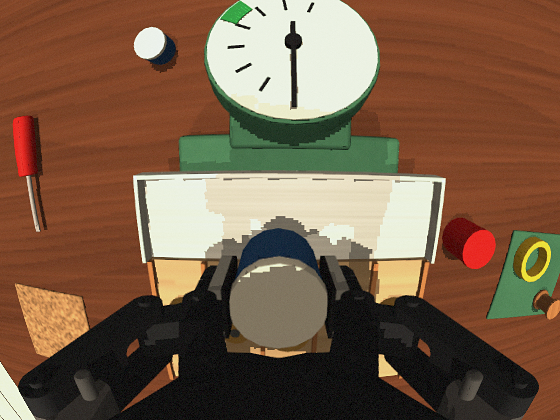

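```bash
python3 -m jog '[[-15,0,-8,0,0,0,1],[-32,0,-18,0,0,0,1],[-33,0,-19,0,0,0,1],[-33,0,-19,0,0,0,1],[-33,0,-19,0,0,0,1],[-33,0,-19,0,0,0,1],[-33,0,-19,0,0,0,1],[-33,0,-19,0,0,0,1]]'; python3 -m jog '[[-30,0,-17,0,0,0,1],[-19,0,-11,0,0,0,1],[0,0,0,0,0,0,1],[0,0,0,0,0,0,1]]';  python3 -c "
from h import *
for r in go([.4635,.3116],.0185,1):print(r)
im=camera('top');cv2.imwrite('pics/t4.png',im[200:340,90:276].repeat(4,0).repeat(4,1))"
```

```text
time_s: 4.63
eef_pos: [0.4821, 0.2627, 0.1472]
eef_rot: [0.483, -0.486, 0.516, -0.515]
wrist_force: [0.6, 0.9, -0.5]
opening: 0.454
time_s: 4.97
eef_pos: [0.4579, 0.3127, 0.1474]
eef_rot: [0.484, -0.486, 0.515, -0.514]
wrist_force: [-0.3, -0.6, -1.9]
opening: 0.464
(1, 'turn', array([0.2 , 0.23, 0.1 ]), 'shift now-axes', array([  0.6, 128.8,   6.1]), 'shift target-axes', array([  0.8, 128.9,   5.6]))
```

View pics/t4.png

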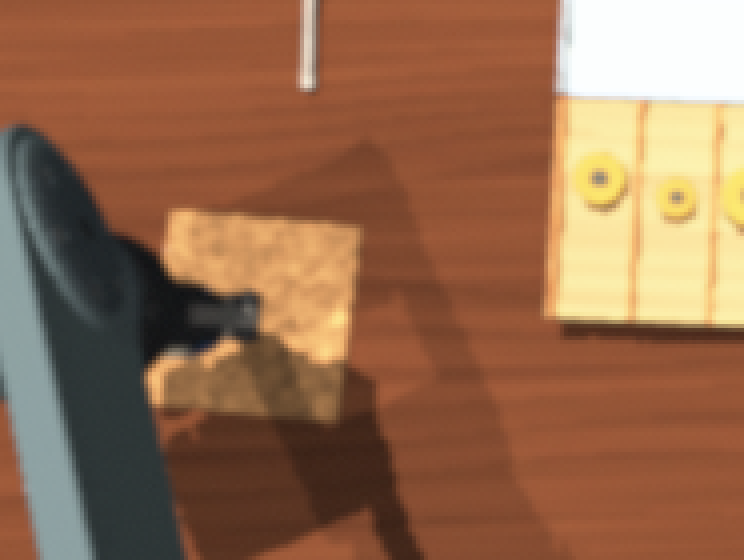

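```bash
python3 -m jog '[[0,25,5,0,0,0,1],[0,35,0,0,0,0,1],[0,35,0,0,0,0,1],[0,20,0,0,0,0,1],[0,8,0,0,0,0,1],[0,0,0,0,0,0,1],[0,0,0,0,0,0,1]]';  python3 -c "
from h import *
for r in go([.4635,.3116],.0185,1):print(r)
im=camera('wrist');cv2.imwrite('pics/w5.png',im)"
```

```text
time_s: 5.6
eef_pos: [0.4662, 0.311, 0.0266]
eef_rot: [-0.484, 0.484, -0.516, 0.516]
wrist_force: [-0.2, 0.4, -1.0]
opening: 0.457
(1, 'turn', array([ 0.01, -0.02,  0.01]), 'shift now-axes', array([-0.4,  8.1, -2.7]), 'shift target-axes', array([-0.4,  8.1, -2.7]))
```

View pics/w5.png

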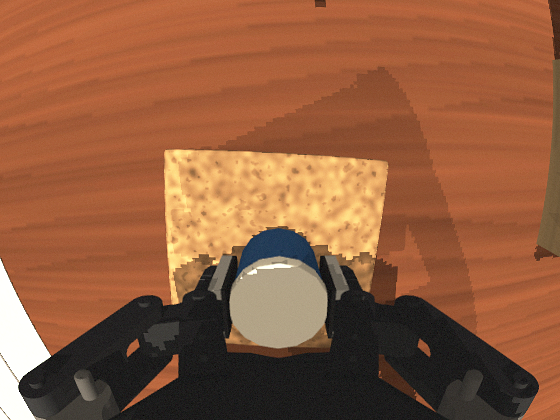

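```bash
python3 -m jog '[[0,3,0,0,0,0,1],[0,2,0,0,0,0,1],[0,0,0,0,0,0,1],[0,0,0,0,0,0,1]]'; python3 -m jog '[[0,1.5,0,0,0,0,1],[0,0,0,0,0,0,1],[0,0,0,0,0,0,1]]'
```

```text
time_s: 5.98
eef_pos: [0.4658, 0.3119, 0.0219]
eef_rot: [-0.485, 0.484, -0.515, 0.515]
wrist_force: [-0.7, -1.5, -0.6]
opening: 0.458
time_s: 6.23
eef_pos: [0.4655, 0.3117, 0.0198]
eef_rot: [0.484, -0.484, 0.515, -0.515]
wrist_force: [-0.1, 0.2, -1.3]
opening: 0.458
```

```bash
python3 -m jog '[[0,1.5,0,0,0,0,1],[0,0,0,0,0,0,1],[0,0,0,0,0,0,1]]'; python3 -m jog '[[0,1,0,0,0,0,1],[0,0,0,0,0,0,1],[0,0,0,0,0,0,1]]'
```

```text
time_s: 6.48
eef_pos: [0.4658, 0.3118, 0.0188]
eef_rot: [-0.484, 0.484, -0.515, 0.515]
wrist_force: [-2.1, 0.1, 5.3]
opening: 0.456
time_s: 6.73
eef_pos: [0.4659, 0.3119, 0.0188]
eef_rot: [-0.484, 0.484, -0.515, 0.515]
wrist_force: [-5.5, -0.8, 13.7]
opening: 0.462
```

```bash
python3 -m jog '[[0,-1,0,0,0,0,1],[0,0,0,0,0,0,0.1],[0,0,0,0,0,0,-0.4],[0,0,0,0,0,0,-1],[0,0,0,0,0,0,-1],[0,0,0,0,0,0,-1],[0,0,0,0,0,0,-1],[0,0,0,0,0,0,-1]]'; python3 -m jog '[[0,-10,0,0,0,0,-1],[0,-30,0,0,0,0,-1],[0,-40,0,0,0,0,-1],[0,-40,0,0,0,0,-1],[0,-10,0,0,0,0,-1],[0,0,0,0,0,0,-1],[0,0,0,0,0,0,-1]]';  python3 -c "
from h import *
im=camera('wrist');cv2.imwrite('pics/w6.png',im);im=camera('scene');cv2.imwrite('pics/s6.png',im)"
```

```text
time_s: 7.4
eef_pos: [0.4655, 0.3116, 0.0181]
eef_rot: [0.484, -0.484, 0.515, -0.515]
wrist_force: [-0.4, -0.3, -0.3]
opening: 0.995
time_s: 7.98
eef_pos: [0.4659, 0.3118, 0.1493]
eef_rot: [-0.485, 0.484, -0.515, 0.516]
wrist_force: [-0.0, 0.7, -1.3]
opening: 0.999
```

View pics/w6.png

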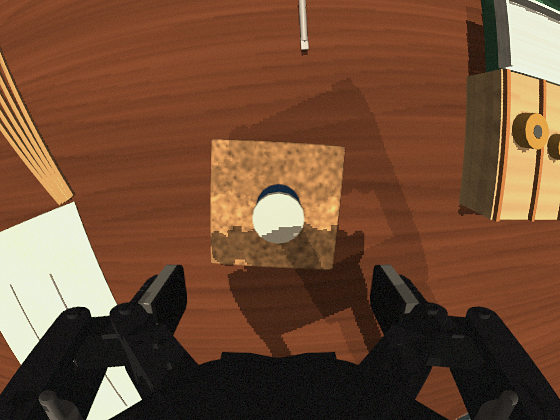

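View pics/s6.png

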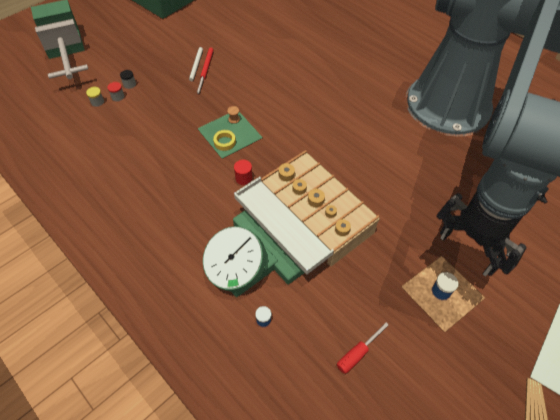

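```bash
python3 -c "
from h import *
for r in go(toW([-.142,.001]),.1,1):print(r)"
```

```text
(1, 'turn', array([0.14, 0.04, 0.07]), 'shift now-axes', array([302.1,  47.1,  27.2]), 'shift target-axes', array([302.1,  46.8,  27.3]))
```

```bash
python3 -m jog '[[20,0,0,0,0,0,0.7],[40,0,3,0,0,0,0.7],[40,0,4,0,0,0,0.7],[40,0,4,0,0,0,0.7],[40,0,4,0,0,0,0.7],[40,0,4,0,0,0,0.7],[40,0,4,0,0,0,0.7],[42,0,4,0,0,0,0.7]]'; python3 -m jog '[[40,0,4,0,0,0,0.7],[0,20,0,0,0,0,0.7],[0,20,0,0,0,0,0.7],[0,0,0,0,0,0,0.7],[0,0,0,0,0,0,0.7]]';  python3 -c "
from h import *
im=camera('wrist');cv2.imwrite('pics/w7.png',im)
for r in go(toW([-.142,.001]),.068,1):print(r)"
```

```text
time_s: 8.5
eef_pos: [0.465, 0.2707, 0.1059]
eef_rot: [0.482, -0.486, 0.516, -0.514]
wrist_force: [-0.1, 0.0, 0.6]
opening: 0.301
(1, 'turn', array([0.15, 0.05, 0.06]), 'shift now-axes', array([262.4,  39.5,  22.8]), 'shift target-axes', array([262.4,  39.3,  23. ]))out of range; nothing moved
```

View pics/w7.png

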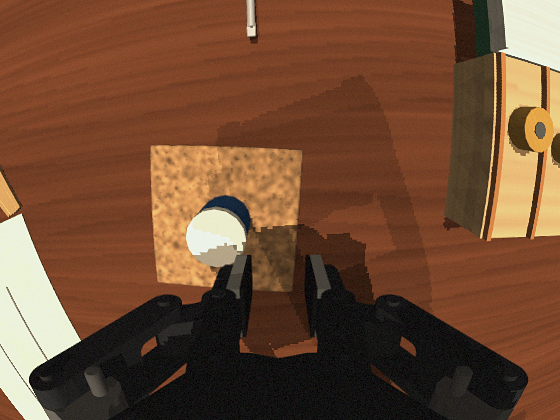

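```bash
python3 -m jog '[[20,0,0,0,0,0,0.7],[35,0,3,0,0,0,0.7],[40,0,4,0,0,0,0.7],[40,0,4,0,0,0,0.7],[40,0,4,0,0,0,0.7],[40,0,4,0,0,0,0.7],[30,0,4,0,0,0,0.7],[15,0,0,0,0,0,0.7]]'; python3 -m jog '[[0,0,0,0,0,0,0.7],[0,0,0,0,0,0,0.7]]';  python3 -c "
from h import *
im=camera('wrist');cv2.imwrite('pics/w8.png',im)
for r in go(toW([-.142,.001]),.068,1):print(r)
for n,p,z in [('c',(278,250),.081)]: pass"
```

```text
time_s: 9.22
eef_pos: [0.4753, 0.0072, 0.1098]
eef_rot: [-0.484, 0.483, -0.515, 0.517]
wrist_force: [-0.2, 1.3, -0.3]
opening: 0.143
time_s: 9.38
eef_pos: [0.4745, 0.0101, 0.1092]
eef_rot: [-0.484, 0.483, -0.515, 0.516]
wrist_force: [-0.1, 0.0, -0.8]
opening: 0.146
(1, 'turn', array([-0.05,  0.02, -0.02]), 'shift now-axes', array([ 3.1, 40.9, -1.5]), 'shift target-axes', array([ 3.1, 40.9, -1.5]))
```

View pics/w8.png

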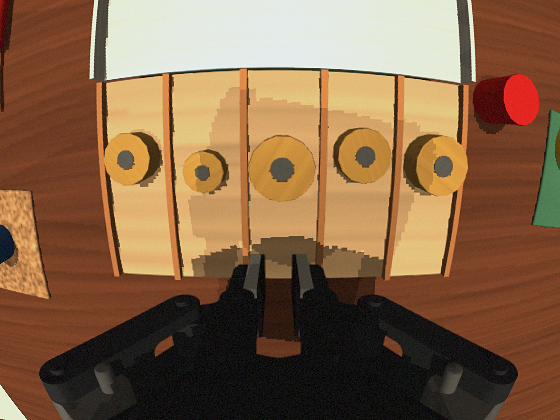

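```bash
python3 -c "
from h import *
for n,p,z in [('a',(127,157),.079),('b',(203,172),.076),('c',(282,168),.081),('d',(362,155),.079),('e',(440,164),.081)]:
  w=onz('wrist',*p,z);print(n,w.round(4),toS(w).round(4))
for p in [(106,185),(173,185),(245,185),(322,185),(397,185),(458,185)]: print(toS(onz('wrist',*p,.066)).round(4))
for p in [(115,277),(448,277),(170,73),(398,73)]: print(toS(onz('wrist',*p,.066)).round(4))
"; python3 -m jog '[[3,15,-1,0,0,0,0.7],[0,20,0,0,0,0,0.7],[0,5,0,0,0,0,0.7],[0,0,0,0,0,0,0.7],[0,0,0,0,0,0,0.7]]'
```

```text
a [0.5341 0.0946 0.079 ] [-0.0861  0.0913]
b [0.5208 0.0508 0.076 ] [-0.0966  0.0468]
c [0.5205 0.0072 0.081 ] [-0.0942  0.0033]
d [ 0.5252 -0.0365  0.079 ] [-0.0868 -0.0401]
e [ 0.5194 -0.0835  0.081 ] [-0.0896 -0.0873]
[-0.1041  0.115 ]
[-0.1054  0.0682]
[-0.106   0.0245]
[-0.1059 -0.0203]
[-0.1052 -0.0667]
[-0.104  -0.1106]
[-0.1688  0.1188]
[-0.1693 -0.1142]
[-0.0385  0.068 ]
[-0.0377 -0.065 ]
time_s: 9.85
eef_pos: [0.4726, 0.0086, 0.0685]
eef_rot: [0.485, -0.485, 0.515, -0.515]
wrist_force: [-0.2, 0.2, 0.5]
opening: 0.147
```

```bash
python3 -m jog '[[0,0,8,0,0,0,0.7],[0,0,8,0,0,0,0.7],[0,0,8,0,0,0,0.7],[0,0,8,0,0,0,0.7],[0,0,8,0,0,0,0.7],[0,0,8,0,0,0,0.7]]';python3 -c "
from h import *
im=camera('wrist');cv2.imwrite('pics/w9.png',im)
print(toS(get_obs()['eef_pos']))"
```

```text
time_s: 10.35
eef_pos: [0.5214, 0.0045, 0.0684]
eef_rot: [0.484, -0.484, 0.515, -0.515]
wrist_force: [-3.3, 0.7, 2.0]
opening: 0.15
[-0.09136891  0.0004187 ]
```

View pics/w9.png

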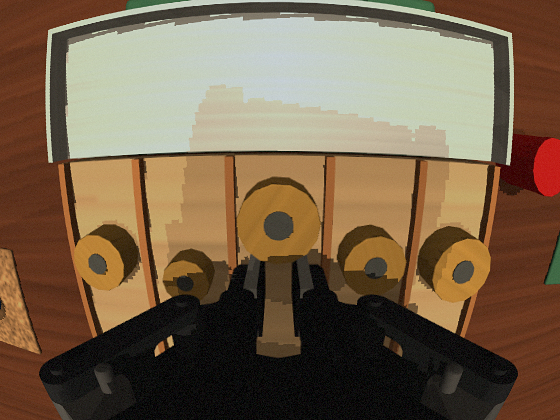

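```bash
python3 -c "
from h import *
print(toS(onz('wrist',279,225,.081)))
"; python3 -m jog '[[0,0,8,0,0,0,0.7],[0,0,8,0,0,0,0.7],[0,0,8,0,0,0,0.7],[0,0,8,0,0,0,0.7],[0,0,8,0,0,0,0.7],[0,0,8,0,0,0,0.7],[0,0,0,0,0,0,0.7]]';python3 -c "
from h import *
im=camera('wrist');cv2.imwrite('pics/w10.png',im)
print(toS(get_obs()['eef_pos']))"
```

```text
[-0.06396573  0.00127215]
time_s: 10.98
eef_pos: [0.5706, 0.0013, 0.0686]
eef_rot: [-0.485, 0.484, -0.515, 0.516]
wrist_force: [0.1, 0.9, -0.7]
opening: 0.148
[-0.04474231  0.00061676]
```

View pics/w10.png

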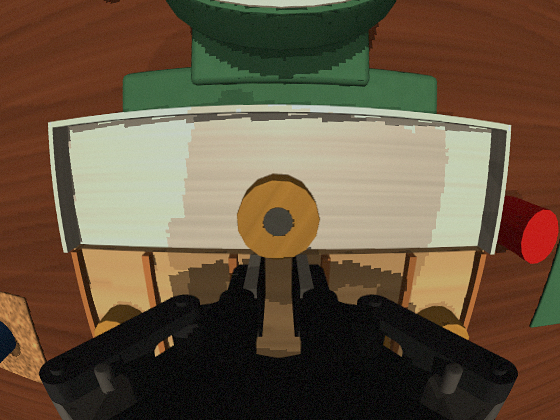

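```bash
python3 -m jog '[[0,0,8,0,0,0,0.7],[0,0,8,0,0,0,0.7],[0,0,4,0,0,0,0.7],[0,0,0,0,0,0,0.7],[0,0,-15,0,0,0,0.7],[0,-10,-15,0,0,0,0.7],[0,-28,-10,0,0,0,0.7],[0,0,0,0,0,0,0.7]]';python3 -c "
from h import *
im=camera('wrist');cv2.imwrite('pics/w11.png',im)
print(toS(get_obs()['eef_pos']))
for r in go(toW([-.142,-.044]),.1,1):print(r)"
```

```text
time_s: 11.7
eef_pos: [0.5494, 0.0028, 0.1101]
eef_rot: [-0.485, 0.483, -0.514, 0.517]
wrist_force: [2.3, -0.7, 1.1]
opening: 0.15
[-0.06454965  0.00059727]
(1, 'turn', array([-0.29,  0.05,  0.04]), 'shift now-axes', array([ 44.5,   8.6, -77.5]), 'shift target-axes', array([ 44.6,   9. , -77.5]))
```

View pics/w11.png

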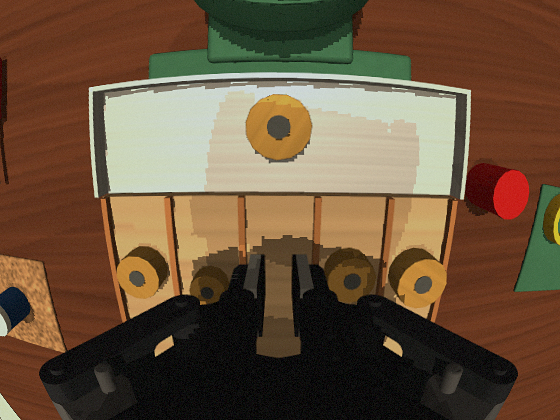

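```bash
python3 -m jog '[[11,0,-20,0,0,0,0.7],[16,0,-28,0,0,0,0.7],[11,0,-20,0,0,0,0.7],[6,0,-10,0,0,0,0.7],[0,0,0,0,0,0,0.7],[0,0,0,0,0,0,0.7]]';python3 -c "
from h import *
im=camera('top');cv2.imwrite('pics/t12.png',im[125:300,200:400].repeat(4,0).repeat(4,1)[:600])
im=camera('wrist');cv2.imwrite('pics/w12.png',im)
print(toS(get_obs()['eef_pos']))
for r in go(toW([-.142,-.044]),.068,1):print(r)"
```

```text
time_s: 12.25
eef_pos: [0.4686, -0.0365, 0.1065]
eef_rot: [-0.484, 0.484, -0.515, 0.516]
wrist_force: [1.0, -0.2, 0.8]
opening: 0.15
[-0.14258078 -0.04328706]
(1, 'turn', array([-0.09,  0.04,  0.01]), 'shift now-axes', array([ 0.7, 38.6,  0.5]), 'shift target-axes', array([ 0.7, 38.6,  0.6]))
```

View pics/w12.png

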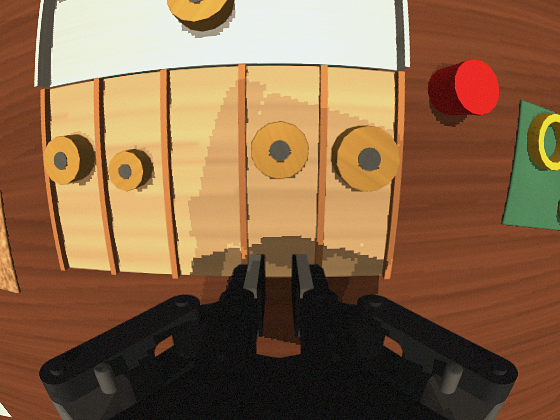

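View pics/t12.png

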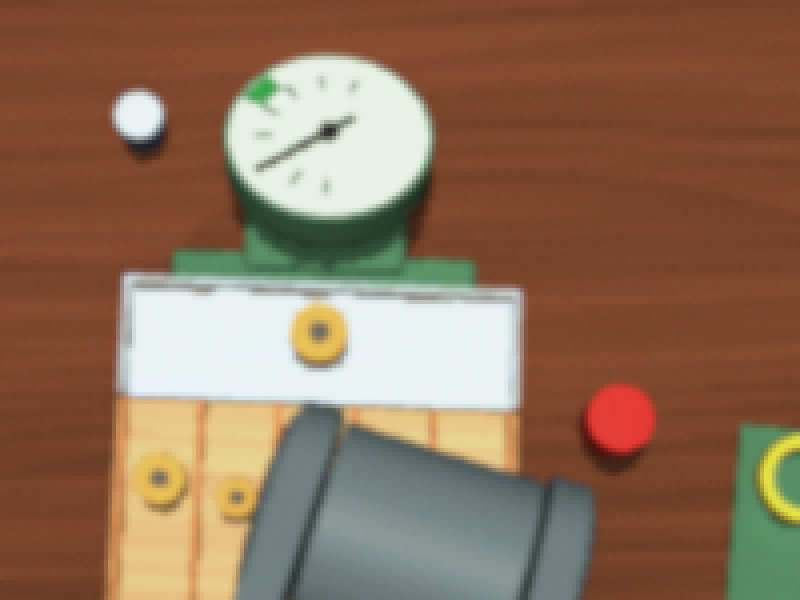

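```bash
python3 -m jog '[[0,20,0,0,0,0,0.7],[0,18,0,0,0,0,0.7],[0,0,0,0,0,0,0.7],[0,0,0,0,0,0,0.7],[0,0,8,0,0,0,0.7],[0,0,8,0,0,0,0.7],[0,0,8,0,0,0,0.7],[0,0,8,0,0,0,0.7]]'; python3 -m jog '[[0,0,8,0,0,0,0.7],[0,0,8,0,0,0,0.7],[0,0,8,0,0,0,0.7],[0,0,8,0,0,0,0.7],[0,0,8,0,0,0,0.7],[0,0,8,0,0,0,0.7],[0,0,8,0,0,0,0.7],[0,0,8,0,0,0,0.7]]';python3 -c "
from h import *
im=camera('wrist');cv2.imwrite('pics/w13.png',im)
print(toS(get_obs()['eef_pos']))"
```

```text
time_s: 13.02
eef_pos: [0.5018, -0.0385, 0.0692]
eef_rot: [-0.485, 0.484, -0.515, 0.516]
wrist_force: [-0.5, -0.6, 1.0]
opening: 0.149
time_s: 13.68
eef_pos: [0.5646, -0.0422, 0.0681]
eef_rot: [-0.484, 0.484, -0.515, 0.515]
wrist_force: [-0.0, 0.4, -0.8]
opening: 0.147
[-0.04550581 -0.04346838]
```

View pics/w13.png

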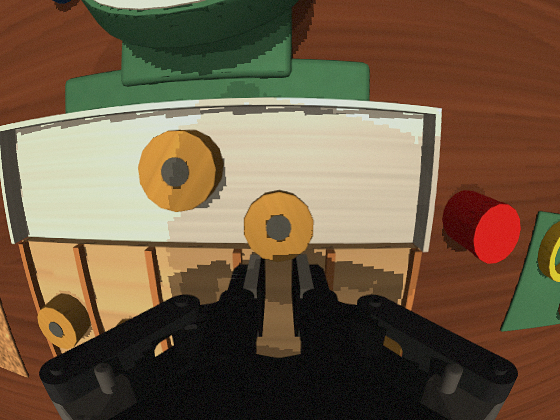

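```bash
python3 -m jog '[[0,0,8,0,0,0,0.7],[0,0,8,0,0,0,0.7],[0,0,4,0,0,0,0.7],[0,0,0,0,0,0,0.7],[0,0,-15,0,0,0,0.7],[0,-10,-20,0,0,0,0.7],[0,-28,-25,0,0,0,0.7],[0,0,-25,0,0,0,0.7]]';python3 -m jog '[[0,0,-10,0,0,0,0.7],[0,0,0,0,0,0,0.7]]';python3 -c "
from h import *
im=camera('top');cv2.imwrite('pics/t14.png',cv2.resize(im[125:200,240:330],None,fx=8,fy=8,interpolation=cv2.INTER_CUBIC));cv2.imwrite('pics/t14f.png',im)
im=camera('scene');cv2.imwrite('pics/s14f.png',im);cv2.imwrite('pics/s14.png',cv2.resize(im[215:300,190:290],None,fx=7,fy=7,interpolation=cv2.INTER_CUBIC))
print(toS(get_obs()['eef_pos']))
for r in go(toW([-.142,.092]),.1,1):print(r)"
```

```text
time_s: 14.4
eef_pos: [0.5006, -0.0388, 0.1099]
eef_rot: [-0.485, 0.483, -0.513, 0.517]
wrist_force: [0.9, -1.2, 0.8]
opening: 0.148
time_s: 14.57
eef_pos: [0.487, -0.037, 0.106]
eef_rot: [0.484, -0.484, 0.516, -0.515]
wrist_force: [0.0, 0.1, 0.4]
opening: 0.153
[-0.12242321 -0.04341729]
(1, 'turn', array([-0.04,  0.02,  0.  ]), 'shift now-axes', array([-135.4,    6.2,  -19.5]), 'shift target-axes', array([-135.4,    6.2,  -19.6]))
```

View pics/t14.png

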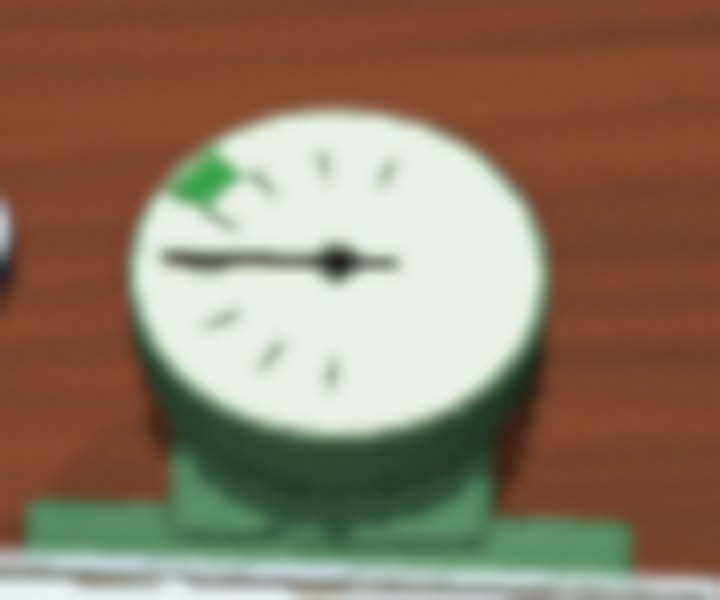

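View pics/s14.png

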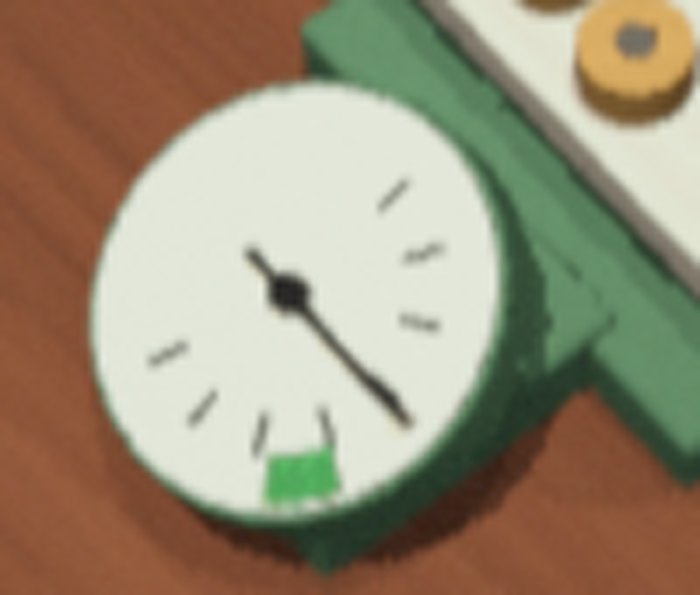

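```bash
cat >> h.py <<'E'
def ang(cam,px,h=0.0):
    E3=np.r_[ex,0];ez=np.array([0,0,1.]);n=np.cos(.4)*ez+np.sin(.4)*E3
    D=np.r_[O+.128*ex,.066]+h*n;u=np.cos(.4)*E3-np.sin(.4)*ez;v=np.r_[ey,0]
    o,d=ray(cam,*px);p=o+d*((D-o)@n/(d@n))-D
    return np.array([p@u,p@v])
E
python3 - <<'E'
from h import *
T=lambda x,y:(240+(x+.5)/8-.5,125+(y+.5)/8-.5)
S=lambda x,y:(190+(x+.5)/7-.5,215+(y+.5)/7-.5)
for n,f,c,ti,ta,ticks in(("top",T,(338,261),(165,257),(206,179),[(332,374),(271,356),(222,320),(207,262),(220,216),(263,183)]),("scene",S,(287,292),(408,424),(303,475),[(394,196),(424,254),(421,322),None,(327,428),(260,435)])):
    c=ang(n,f(*c));a=lambda p:(lambda d:np.arctan2(d[1],-d[0])%6.283)(ang(n,f(*p))-c)
    print(n,"needle",a(ti)*200,"target",a(ta)*200,[round(a(t)*200) if t else None for t in ticks])
E
```

```text
top needle 311.0989589658064 target 440.0046784417432 [2, 94, 191, 303, 396, 492]
scene needle 310.3999279090045 target 435.7852899007094 [11, 108, 202, None, 396, 494]
```

```bash
python3 -m jog '[[-15,0,-15,0,0,0,0.7],[-30,0,-5,0,0,0,0.7],[-38,0,0,0,0,0,0.7],[-30,0,0,0,0,0,0.7],[-15,0,0,0,0,0,0.7],[-6,0,0,0,0,0,0.7],[0,0,0,0,0,0,0.7],[0,0,0,0,0,0,0.7]]';python3 -c "
from h import *
im=camera('wrist');cv2.imwrite('pics/w15.png',im)
print(toS(get_obs()['eef_pos']))
for r in go(toW([-.142,.091]),.068,1):print(r)"
```

```text
time_s: 15.33
eef_pos: [0.4777, 0.0971, 0.1059]
eef_rot: [0.484, -0.485, 0.515, -0.515]
wrist_force: [0.4, -0.8, 0.1]
opening: 0.148
[-0.14257375  0.08990956]
(1, 'turn', array([0.02, 0.02, 0.02]), 'shift now-axes', array([-1.1, 38. ,  0.6]), 'shift target-axes', array([-1.1, 38. ,  0.6]))
```

View pics/w15.png

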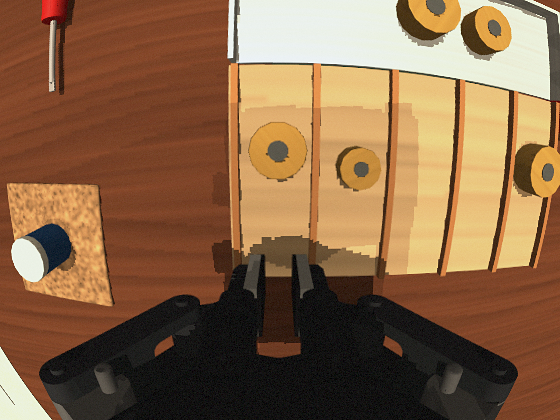

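```bash
python3 -m jog '[[0,20,0,0,0,0,0.7],[0,18,0,0,0,0,0.7],[0,0,0,0,0,0,0.7],[0,0,0,0,0,0,0.7],[0,0,8,0,0,0,0.7],[0,0,8,0,0,0,0.7],[0,0,8,0,0,0,0.7],[0,0,8,0,0,0,0.7]]'; python3 -m jog '[[0,0,8,0,0,0,0.7],[0,0,8,0,0,0,0.7],[0,0,8,0,0,0,0.7],[0,0,8,0,0,0,0.7],[0,0,8,0,0,0,0.7],[0,0,8,0,0,0,0.7],[0,0,8,0,0,0,0.7],[0,0,8,0,0,0,0.7]]';python3 -c "
from h import *
im=camera('wrist');cv2.imwrite('pics/w16.png',im)
print(toS(get_obs()['eef_pos']))"
```

```text
time_s: 16.05
eef_pos: [0.5111, 0.0953, 0.0693]
eef_rot: [-0.485, 0.484, -0.515, 0.516]
wrist_force: [-2.1, -0.2, 1.2]
opening: 0.152
time_s: 16.72
eef_pos: [0.5739, 0.0915, 0.0681]
eef_rot: [-0.484, 0.484, -0.515, 0.515]
wrist_force: [-0.9, -1.0, -0.6]
opening: 0.154
[-0.04450431  0.09054715]
```

View pics/w16.png

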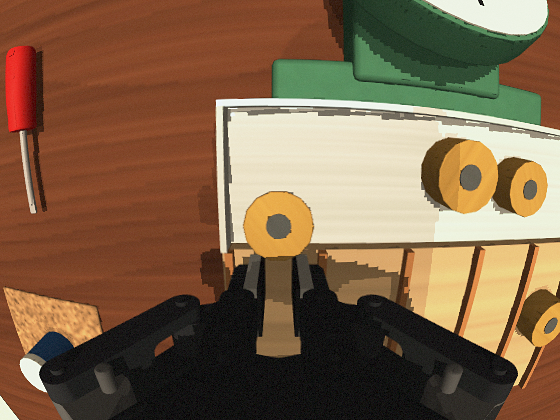

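```bash
python3 -m jog '[[0,0,8,0,0,0,0.7],[0,0,8,0,0,0,0.7],[0,0,4,0,0,0,0.7],[0,0,0,0,0,0,0.7],[0,0,-15,0,0,0,0.7],[0,-10,-20,0,0,0,0.7],[0,-28,-25,0,0,0,0.7],[0,-30,-35,0,0,0,0.7]]';python3 -m jog '[[0,-30,-35,0,0,0,0.7],[0,-10,-35,0,0,0,0.7],[0,0,0,0,0,0,0.7],[0,0,0,0,0,0,0.7],[0,0,0,0,0,0,0.7]]';python3 -c "
from h import *
im=camera('top');cv2.imwrite('pics/t17.png',cv2.resize(im[125:200,240:330],None,fx=8,fy=8,interpolation=cv2.INTER_CUBIC));cv2.imwrite('pics/t17f.png',im)
im=camera('scene');cv2.imwrite('pics/s17f.png',im);cv2.imwrite('pics/s17.png',cv2.resize(im[215:300,190:290],None,fx=7,fy=7,interpolation=cv2.INTER_CUBIC))
im=camera('wrist');cv2.imwrite('pics/w17.png',im)"
```

```text
time_s: 17.43
eef_pos: [0.5005, 0.0958, 0.133]
eef_rot: [0.484, -0.485, 0.516, -0.515]
wrist_force: [0.2, 0.7, 1.8]
opening: 0.15
time_s: 17.85
eef_pos: [0.4357, 0.1001, 0.1709]
eef_rot: [-0.485, 0.484, -0.515, 0.516]
wrist_force: [-0.0, 0.1, 0.1]
opening: 0.152
```

View pics/t17.png

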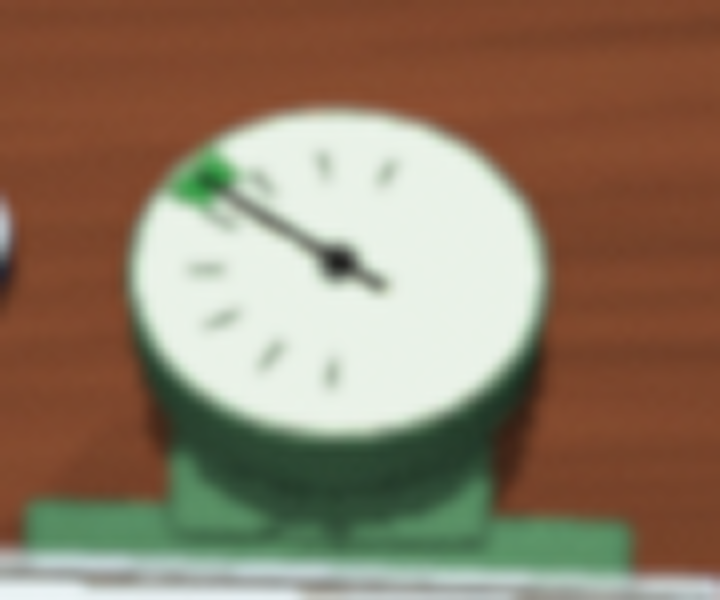

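View pics/s17.png

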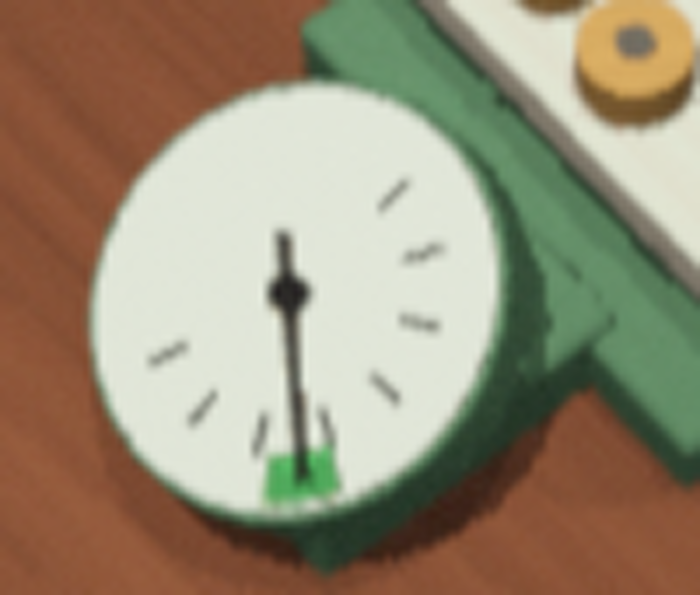

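View pics/w17.png

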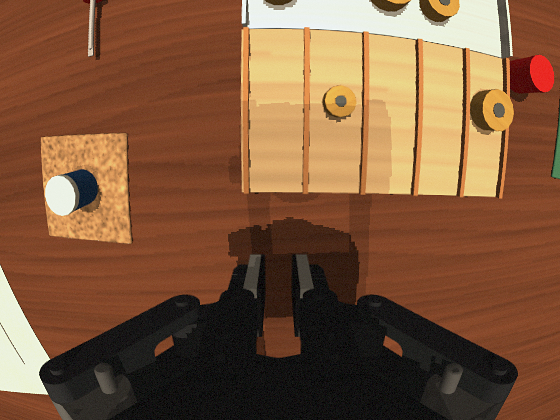

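View pics/s17f.png

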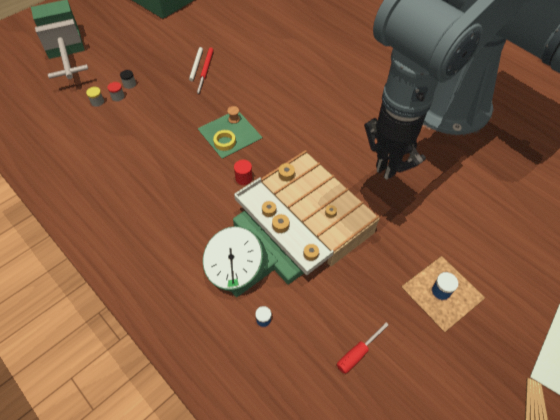

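The needle sits at the middle of the green band in both the top and scene views. Three slugs stand on the pan, the other two are still in their lanes, and the pot stands upright on the mat. The arm is clear, so I'm handing in.

```bash
python3 -c "
from h import *
print(get_obs()['wrist_force'],np.abs(get_obs()['dq']).max());print(hand_in())"
```

```text
[-0.47762094  0.02507333 -0.2040662 ] 0.006000619575292541
the job is handed in; nothing more can be done
None
```

I moved the blue pot off the pan first and stood it upright on the cork mat. Then I slid one large and two medium slugs along their lanes onto the pan. The job was handed in at about 18 s of the 72 s allowed.

- **Needle:** it rests on the middle of the green band in both the top and scene views. After two slugs I measured about 310 g on the pan and a band centre of about 440 g, so a second medium slug was the right choice.
- **Slugs:** the small one and the other large one were left standing in their lanes.
- **Bystanders:** I did not touch the spool, tape or screwdriver.
- **Forces:** the highest I saw was about 14 N, when I pressed the pot lightly onto the mat before letting go. The arm was clear of everything and nearly still at hand-in.
- **Disagreements:** the camera positions differed by 2 to 4 mm between views, which did not affect the outcome. One move was refused because a step was 0.3 mm over the limit, and I re-entered it in smaller steps.

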